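# Find the full tea tin by its weight

## Robot

A 6-joint arm with a two-finger parallel gripper is mounted at the origin on a cart in front of the work surface, level with it; the furniture and walls round the work are solid. World frame = base frame: x ahead of the robot, y to its left, z up, the work surface at z = 0. Lengths are in m, angles in rad, forces in N, time in s.
With the tool pointing down it reaches from about 0.25 to 0.85 m from the base axis. Payload 12.5 kg.
Tool frame: the origin (TCP) lies at the very end of the fingers, on their centre line; the grasp point (between the pads) lies 19 mm behind it; z points along the fingers, y is the line along which they close (so a half turn about z gives the same grasp; the last joint's range is limited). The gripper opens to 93 mm and grips with 3 to 60 N. Pads are 15 mm wide; open, the fingers measure 128 mm over their backs; the gripper's body (75 mm by 188 mm) begins 65 mm behind the grasp point.
Start: joints at [-1.323, 0.351, 1.652, -0, 1.139, -0.085], TCP at [0.18, -0.52, 0.219] pointing down, gripper open.
Joint ranges: [-2.75, 2.75], [-0.79, 2.1], [0.01, 2.65], [-1.57, 4.71], [0.07, 3.14], [-2.87, 2.87]. Speed limits (rad/s): [2.22, 2.22, 2.79, 3.14, 3.14, 3.14].

## Interface

Orientations are given as a unit quaternion [w, x, y, z].
In Python, from workcell import arm, grab_frame, job gives the robot as it stands. The module is installed in compiled form; this text tells all that it offers.
- The arm moves only by the shell command python3 -m handwheel 'ROWS' [OPENING] [FORCE]. ROWS is JSON, one flat list of numbers, 4 for each row, row after row: the shift along the tool's x, y, z in units of 80 cm (1.0 is 80 cm), then the turn about the tool's z in units of 180 degrees (1.0 is 180 degrees). In form: [x, y, z, spin, x, y, z, spin, ...]. A call has 1 to 5 rows; each row shifts and turns the commanded pose from where the row before left it, along the tool's axes as they then stand; what a row does not reach is not made up. A row lasts 1/12 s, in which the tool goes at most 41.7 mm and 7.16 degrees, less where a joint would pass 70% of its speed; a pose out of reach is approached as far as the arm can. A call with a number of a shift or a turn outside -1 to 1 is refused whole. A call with a gripper value outside its range is refused whole. OPENING is the closure, from 0 (fully open) to 1 (shut), set as the call begins (- or left out, the last holds). The fingers move at their own pace and stop on an object; FORCE is the grip in N (left out, the last holds). Time passes only in rows, so rows that do not move let the fingers close. It gives the time, the measured TCP pose, the force, the opening and the grip force at its end, in the units of the state.
- arm.observe(): the state, without advancing time (a new reading comes with each control period).
- grab_frame(name): name is "scene" or "side" or "wrist"; returns a dict with "image" (400x640x3 uint8, red, green, blue), "fx", "fy", "cx", "cy" (pixels), "origin" and "attitude" of the camera in the world. Camera axes: x right, y up, looking along -z (the intrinsics and any distortion apply to the point x, -y, -z); pixel columns grow to the right and rows downward; lengths in m; the calibration is good to about 2 mm. A picture is of the moment at which its call begins. There is no depth.
- job.finish_job(): hands the job in; it is judged then, once.
The state is a dict: "time_s": time; "joint_pos": joint angles; "joint_velocities": joint speeds; "tau": joint torques, N m; "tool_pos": TCP position; "orientation": TCP orientation; "ft_force": force on the tool from outside, world axes, zero at the start; "torque": the same for the moment, N m; "width": finger opening in m; "gripper_force": force on a finger pad.
Only numpy, scipy, OpenCV 4.12 (cv2) and the standard library are available. Lean on these libraries where they do the work, as an engineer would, in place of code of your own. Each camera call takes 0.05 s, during which the arm holds its last target. There are 200 camera calls.

## Task

We want to open the full tin of pressed tea, but the three shut tins on the tray look the same: lift them to feel which is the heaviest. Leave the other two standing upright on the tray, let go, and finish still holding the heaviest one upright and still in the gripper, with its underside about 18 cm above the worktop, over the tray. Leave the other things on the worktop where they are.

Things in the scene. Friction and masses are not known exactly. Their poses are not given: they have to be found in the camera images.
- tin_a: one of three look-alike closed square tins: green, cream band, brass rim and disc on the lid; 56 x 56 mm, 95 mm high, lid fixed shut. Origin: centre of underside; z up, x and y square to its sides. Stands upright on the tray floor. Any of the three can be the full one. Weight with contents: heaviest 0.5 to 0.65 kg, the others 0.14 to 0.26 kg; contents may shift 3 mm inside.
- tin_b: one of three look-alike closed square tins: green, cream band, brass rim and disc on the lid; 56 x 56 mm, 95 mm high, lid fixed shut. Origin: centre of underside; z up, x and y square to its sides. Stands upright on the tray floor. Any of the three can be the full one. Weight with contents: heaviest 0.5 to 0.65 kg, the others 0.14 to 0.26 kg; contents may shift 3 mm inside.
- tin_c: one of three look-alike closed square tins: green, cream band, brass rim and disc on the lid; 56 x 56 mm, 95 mm high, lid fixed shut. Origin: centre of underside; z up, x and y square to its sides. Stands upright on the tray floor. Any of the three can be the full one. Weight with contents: heaviest 0.5 to 0.65 kg, the others 0.14 to 0.26 kg; contents may shift 3 mm inside.
- tray: low rectangular wooden tray, fixed to the worktop, 160 mm (its x) by 420 mm (its y), rim 16 mm high and 6 mm thick, floor 6 mm thick. Origin: centre of its underside on the worktop; z up. The three tins stand in a row along its y, about 125 mm apart.
- mug: plain whitish mug with a handle, 82 x 115 x 94 mm, bystander at the back; origin at the centre of its underside
- spice_jar: spice jar with a dark cap, 41 mm across and 105 mm high, bystander at the back; origin at the centre of its underside
- egg_timer: red and white kitchen timer, 62 mm across and 54 mm high, bystander at the back; origin at the centre of its underside
- herb_jar: glass herb jar with a black cap, 41 mm across and 105 mm high, bystander at the right; origin at the centre of its underside
- food_tin: short round food tin, 75 mm across and 58 mm high, bystander at the left; origin at the centre of its underside
Mind the look-alikes: they are no part of the job. Leave any orange look-alike of the tin_a alone.

How it is judged:
At the end, for the whole second after the job is handed in: The heaviest tin (the whole brick of tea inside) is held still by the fingers, within 0.25 rad of upright, underside over 12 cm up, within 12 cm (tray x), 25 cm (tray y) of the tray centre, clear of the other tins; those stand on the tray within 0.12 rad of upright, at rest, untouched (((distance between tin_a and brick_whole below 0.05 m and height (world z) of tin_a above 0.12 m and angle between tin_a's own z axis and vertical below 0.25 rad and linear speed of tin_a below 0.03 m/s and contact force between tin_a and the fingers above 2 N and x of tin_a in the frame of tray between -0.12 and 0.12 m and y of tin_a in the frame of tray between -0.25 and 0.25 m and (height (world z) of tin_b between 0 and 0.02 m and angle between tin_b's own z axis and vertical below 0.12 rad and linear speed of tin_b below 0.03 m/s and contact force between tin_b and the fingers below 0.2 N and x of tin_b in the frame of tray between -0.08 and 0.08 m and y of tin_b in the frame of tray between -0.21 and 0.21 m and contact force between tin_a and tin_b below 0.2 N) and (height (world z) of tin_c between 0 and 0.02 m and angle between tin_c's own z axis and vertical below 0.12 rad and linear speed of tin_c below 0.03 m/s and contact force between tin_c and the fingers below 0.2 N and x of tin_c in the frame of tray between -0.08 and 0.08 m and y of tin_c in the frame of tray between -0.21 and 0.21 m and contact force between tin_a and tin_c below 0.2 N)) or (distance between tin_b and brick_whole below 0.05 m and height (world z) of tin_b above 0.12 m and angle between tin_b's own z axis and vertical below 0.25 rad and linear speed of tin_b below 0.03 m/s and contact force between tin_b and the fingers above 2 N and x of tin_b in the frame of tray between -0.12 and 0.12 m and y of tin_b in the frame of tray between -0.25 and 0.25 m and (height (world z) of tin_a between 0 and 0.02 m and angle between tin_a's own z axis and vertical below 0.12 rad and linear speed of tin_a below 0.03 m/s and contact force between tin_a and the fingers below 0.2 N and x of tin_a in the frame of tray between -0.08 and 0.08 m and y of tin_a in the frame of tray between -0.21 and 0.21 m and contact force between tin_b and tin_a below 0.2 N) and (height (world z) of tin_c between 0 and 0.02 m and angle between tin_c's own z axis and vertical below 0.12 rad and linear speed of tin_c below 0.03 m/s and contact force between tin_c and the fingers below 0.2 N and x of tin_c in the frame of tray between -0.08 and 0.08 m and y of tin_c in the frame of tray between -0.21 and 0.21 m and contact force between tin_b and tin_c below 0.2 N)) or (distance between tin_c and brick_whole below 0.05 m and height (world z) of tin_c above 0.12 m and angle between tin_c's own z axis and vertical below 0.25 rad and linear speed of tin_c below 0.03 m/s and contact force between tin_c and the fingers above 2 N and x of tin_c in the frame of tray between -0.12 and 0.12 m and y of tin_c in the frame of tray between -0.25 and 0.25 m and (height (world z) of tin_a between 0 and 0.02 m and angle between tin_a's own z axis and vertical below 0.12 rad and linear speed of tin_a below 0.03 m/s and contact force between tin_a and the fingers below 0.2 N and x of tin_a in the frame of tray between -0.08 and 0.08 m and y of tin_a in the frame of tray between -0.21 and 0.21 m and contact force between tin_c and tin_a below 0.2 N) and (height (world z) of tin_b between 0 and 0.02 m and angle between tin_b's own z axis and vertical below 0.12 rad and linear speed of tin_b below 0.03 m/s and contact force between tin_b and the fingers below 0.2 N and x of tin_b in the frame of tray between -0.08 and 0.08 m and y of tin_b in the frame of tray between -0.21 and 0.21 m and contact force between tin_c and tin_b below 0.2 N)))); the arm keeps its last pose, push and grip.
It fails at once if a bystander is pushed more than 4 cm or tipped over (distance of any of mug, spice_jar, egg_timer, herb_jar, food_tin from where it was at the start of the episode above 0.04 m or angle between any of mug, spice_jar, egg_timer, herb_jar, food_tin's own z axis and vertical above 0.5 rad).
It fails at once if a tin is tipped over (angle between any of tin_a, tin_b, tin_c's own z axis and vertical above 0.7 rad).
It also fails if it takes over 67 s, if anything falls off the work surface, if the arm or the gripper's body presses on something with over 40 N, if the wrist force passes 120 N, or if a joint passes its speed limit or range.

## Working session

There is one attempt and no reset: what is moved stays moved. The work goes in short steps, Python scripts to look and compute and a shell command to move; the robot and the scene stay as the last step left them, time stands still between calls to the robot, and variables do not carry over. Pictures are saved under pics/ and viewed, at most 10 in all, crops included, and the job is handed in when it is done.

```bash
mkdir -p pics; cat > h.py <<'E'
import numpy as np, cv2
from scipy.spatial.transform import Rotation as R
from workcell import arm, grab_frame
def rot(q): q=np.array(q).ravel(); return R.from_quat([q[1],q[2],q[3],q[0]]).as_matrix()
def att(f):
    a=np.array(f["attitude"]); return a if a.shape==(3,3) else rot(a)
def px(f,u,v,z):
    d=att(f)@np.array([(u-f["cx"])/f["fx"],-(v-f["cy"])/f["fy"],-1]); o=np.array(f["origin"]); return o+d*(z-o[2])/d[2]
def save(n,fn):
    f=grab_frame(n); cv2.imwrite("pics/"+fn,f["image"][:,:,::-1]); return f
E
python3 - <<'E'
from h import *
import pickle
for n in ["scene","side"]:
    f=save(n,n+"1.png"); pickle.dump(f,open(n+".pkl","wb")); print({k:v for k,v in f.items() if k!="image"})
print(arm.observe())
E
```

```text
{'fx': 488.6949005509958, 'fy': 488.6949005509958, 'cx': 319.73411275892306, 'cy': 191.71606468488073, 'origin': array([ 0.35152756, -1.11088647,  1.11782482]), 'attitude': array([ 0.91226909,  0.39458515, -0.04515671, -0.10014261])}
{'fx': 397.03790652703924, 'fy': 397.03790652703924, 'cx': 321.7753525793691, 'cy': 199.2630029240063, 'origin': array([ 0.24402171, -1.15702689,  0.87965574]), 'attitude': array([ 0.87718163,  0.45611117, -0.06919573, -0.13314255])}
{'time_s': 0.1, 'joint_pos': array([-1.32260882e+00,  3.51183413e-01,  1.65233778e+00,  3.50077468e-05,
        1.13907414e+00, -8.45796485e-02]), 'joint_velocities': array([-5.35882720e-04, -3.09375223e-03, -8.76823875e-04, -2.23758218e-03,
       -1.76045006e-03,  9.38378125e-05]), 'tau': array([ 2.93680823e-04, -4.98027706e+01, -2.85704952e+01,  7.00438488e-02,
        2.39279220e-02, -6.19241746e-05]), 'tool_pos': array([ 0.17963379, -0.51952861,  0.21816316]), 'orientation': array([-5.00961406e-04,  9.86191246e-01,  1.65609706e-01, -2.51247811e-05]), 'ft_force': array([0.18408294, 1.0603763 , 0.70038077]), 'torque': array([0.01667722, 0.05407453, 0.00967158]), 'gripper_force': 0.0, 'width': 0.09288262473294139}
```

View pics/scene1.png

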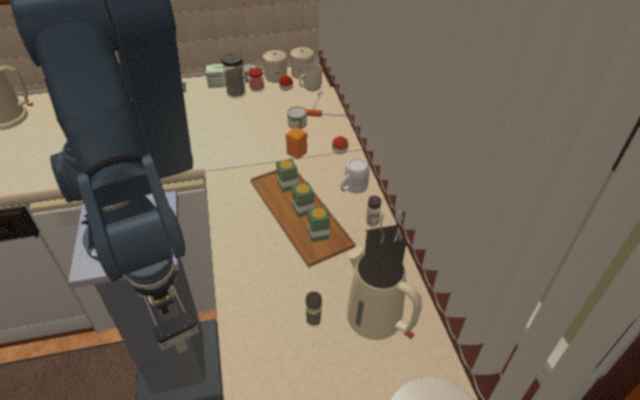

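View pics/side1.png

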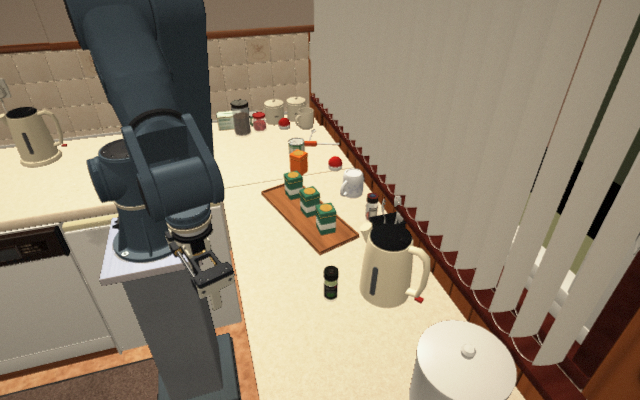

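The scene view shows the tray around (300,215). The tins stand at about (288,172), (303,197) and (319,222), with the orange look-alike at (296,142). The herb jar at (314,307) is on the near side. I'll enlarge the tray.

```bash
python3 - <<'E'
from h import *
import pickle
f=pickle.load(open("scene.pkl","rb"))
c=f["image"][145:270,235:375,::-1]
cv2.imwrite("pics/crop1.png",cv2.resize(c,None,fx=4.5,fy=4.5,interpolation=cv2.INTER_CUBIC))
E
```

```text
(no output)
```

View pics/crop1.png

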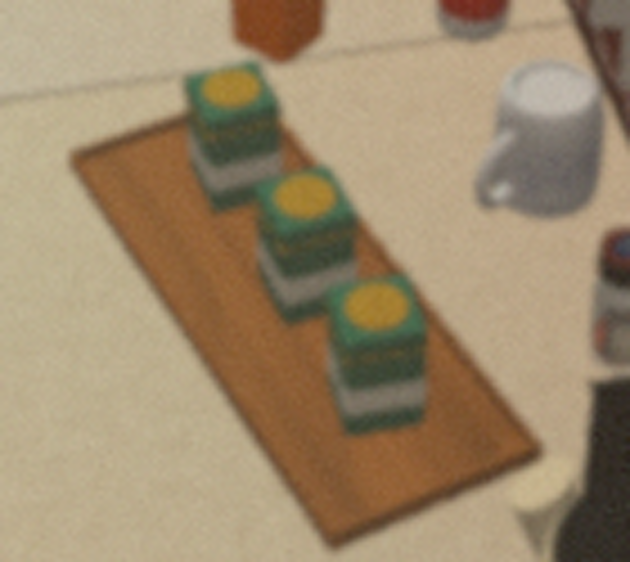

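The crop shows the lid discs at crop pixels (231,88), (305,195) and (377,305). The tray corners are at (75,157), (333,545) and (540,452).

```bash
python3 - <<'E'
from h import *
import pickle
f=pickle.load(open("scene.pkl","rb"))
P=lambda u,v,z: px(f,235+(u+.5)/4.5-.5,145+(v+.5)/4.5-.5,z)
t=[P(*p,.101) for p in [(231,88),(305,195),(377,305)]]
for p in t: print("tin",p.round(4))
for a,b in zip(t,t[1:]): print(np.linalg.norm(a-b),np.degrees(np.arctan2(*(b-a)[1::-1])))
c=[P(*p,.016) for p in [(75,157),(333,545),(540,452)]]
print(np.round(c,4),np.linalg.norm(c[1]-c[0]),np.linalg.norm(c[2]-c[1]),"centre",(c[0]+c[2])/2, np.degrees(np.arctan2(*(c[1]-c[0])[1::-1])))
for n,q in dict(t3=[(340,347),(425,340),(412,275)],t2=[(268,236),(352,228),(338,168)],t1=[(195,127),(279,118),(262,63)]).items():
    q=[P(*p,.101) for p in q]
    for a,b in zip(q,q[1:]): print(n,np.linalg.norm(b-a).round(4),np.degrees(np.arctan2(*(b-a)[1::-1])).round(1))
    print((q[0]+q[2])/2)
s=arm.observe();M=rot(s["orientation"]);print(M.round(3)) 
for p in t: print("tool shift from now /0.8 to hover xy", (M.T@(p-s["tool_pos"])/.8).round(4))
E
```

```text
tin [0.513  0.0955 0.101 ]
tin [ 0.5431 -0.027   0.101 ]
tin [ 0.5683 -0.1398  0.101 ]
0.1261613542689564 -76.22136262028046
0.11555982188685018 -77.39308049857692
[[ 0.3985  0.142   0.016 ]
 [ 0.5136 -0.2591  0.016 ]
 [ 0.6617 -0.2132  0.016 ]] 0.41725635181143456 0.1550196069590781 centre [ 0.53006296 -0.03559586  0.016     ] -73.98149334419372
t3 0.0543 -6.0
t3 0.0591 84.9
[ 0.56700264 -0.14447114  0.101     ]
t2 0.0565 -4.5
t2 0.0609 87.1
[ 0.54090161 -0.03311044  0.101     ]
t1 0.0596 -3.0
t1 0.0629 90.7
[0.51045675 0.08872148 0.101     ]
[[ 0.945  0.327 -0.   ]
 [ 0.327 -0.945  0.001]
 [ 0.    -0.001 -1.   ]]
tool shift from now /0.8 to hover xy [ 0.645  -0.5904  0.1471]
tool shift from now /0.8 to hover xy [ 0.6305 -0.4333  0.147 ]
tool shift from now /0.8 to hover xy [ 0.6142 -0.2898  0.1468]
```

```bash
python3 - <<'E'
from h import *
import pickle
f=pickle.load(open("scene.pkl","rb"))
for n,u,v,z in [("herb base",314,321,0),("kettle base",375,328,0),("kettle top",383,272,.2),("spout",353,258,.18),("mug top",357,164,.094),("spicejar",373,202,.105),("orange top",296,135,.09),("utensil",400,215,.3)]: print(n,px(f,u,v,z).round(3))
E
python3 -m handwheel '[0.04,-0.03,0,0.03, 0.04,-0.03,0,0.03, 0.04,-0.03,0,0.03,0.04,-0.03,0,0.03,0,0,0,0]' 0 60
```

```text
herb base [ 0.493 -0.427  0.   ]
kettle base [ 0.642 -0.481  0.   ]
kettle top [ 0.652 -0.457  0.2  ]
spout [ 0.6   -0.386  0.18 ]
mug top [0.74  0.055 0.094]
spicejar [ 0.735 -0.136  0.105]
orange top [0.576 0.258 0.09 ]
utensil [ 0.71  -0.379  0.3  ]
time_s: 0.52
tool_pos: [0.2899, -0.398, 0.2186]
orientation: [-0.001, 1.0, -0.025, 0.0]
ft_force: [-0.6, -0.5, -0.4]
width: 0.093
gripper_force: 0.0
```

```bash
python3 -m handwheel '[0.0245,-0.039,0,0,0.0245,-0.039,0,0,0.0245,-0.039,0,0,0.0245,-0.039,0,0,0.0245,-0.039,0,0]' >/dev/null
python3 -m handwheel '[0.0245,-0.039,0,0,0.0245,-0.039,0,0,0.0245,-0.039,0,0,0.0245,-0.039,0,0,0,0,0,0]'
python3 - <<'E'
from h import *
import pickle
f=save("wrist","w1.png"); f["s"]=arm.observe(); pickle.dump(f,open("w1.pkl","wb")); print(f["origin"],att(f).round(3),f["fx"],f["cx"],f["cy"])
E
```

```text
time_s: 1.35
tool_pos: [0.4774, -0.1252, 0.2185]
orientation: [-0.0, 1.0, -0.02, 0.0]
ft_force: [-1.0, 0.4, -0.1]
width: 0.0929
gripper_force: 0.0
[ 0.55816442 -0.12829535  0.38482875] [[-0.04   0.957  0.288]
 [-0.999 -0.038 -0.013]
 [-0.002 -0.288  0.958]] 329.9460138847938 318.0410328594091 201.59797087830185
```

View pics/w1.png

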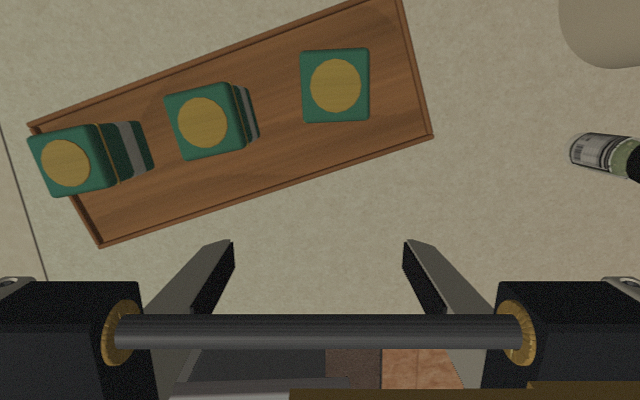

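The wrist view shows all three lids, with discs at (65,163), (203,122) and (335,85). The lid corners are clear enough to give each tin's yaw.

```bash
python3 - <<'E'
from h import *
import pickle
f=pickle.load(open("w1.pkl","rb"));s=f["s"];M=rot(s["orientation"]);g=np.degrees(np.arctan2(M[1,0],M[0,0]));print("tool yaw",g)
for n,d,q in [("t1",(65,163),[(28,141),(97,125),(113,187),(47,198)]),("t2",(203,122),[(164,95),(230,82),(246,146),(182,160)]),("t3",(335,85),[(300,51),(369,47),(370,120),(306,124)])]:
    c=[px(f,*p,.101)[:2] for p in q]; e=[np.linalg.norm(c[i]-c[i-1]).round(3) for i in range(4)]
    a=[((np.degrees(np.arctan2(*(c[i]-c[i-1])[::-1]))+45)%90-45).round(1) for i in range(4)]
    p=px(f,*d,.101); print(n,p.round(4),np.mean(c,0).round(4),e,a,"shift",(M.T@(p-s["tool_pos"])/.8).round(4))
E
```

```text
tool yaw -2.2818218400701076
t1 [0.5165 0.0939 0.101 ] [0.5158 0.0886] [np.float64(0.051), np.float64(0.063), np.float64(0.054), np.float64(0.062)] [np.float64(2.5), np.float64(9.9), np.float64(1.8), np.float64(7.2)] shift [ 0.0396 -0.278   0.1467]
t2 [ 0.5463 -0.0309  0.101 ] [ 0.5465 -0.033 ] [np.float64(0.054), np.float64(0.056), np.float64(0.052), np.float64(0.057)] [np.float64(6.6), np.float64(8.1), np.float64(8.4), np.float64(9.8)] shift [ 0.083  -0.1237  0.1466]
t3 [ 0.5711 -0.1421  0.101 ] [ 0.5698 -0.1431] [np.float64(0.056), np.float64(0.054), np.float64(0.056), np.float64(0.054)] [np.float64(1.9), np.float64(0.7), np.float64(1.1), np.float64(1.2)] shift [0.1195 0.0141 0.1466]
```

```bash
python3 -m handwheel '[0.04,0.0045,0,-0.018,0.04,0.0045,0,0,0.0395,0.0045,0,0,0,0,0,0,0,0,0,0]' 0 30
python3 -m handwheel '[0,0,0.044,0,0,0,0.044,0,0,0,0.044,0,0,0,0.044,0,0,0,0.041,0]' > /dev/null
python3 -m handwheel '[0,0,0,0,0,0,0,0,0,0,0,0]'
```

```text
time_s: 1.82
tool_pos: [0.5705, -0.1417, 0.2177]
orientation: [-0.0, 1.0, 0.006, -0.001]
ft_force: [-1.8, 0.1, -0.6]
width: 0.093
gripper_force: 0.0
time_s: 2.48
tool_pos: [0.5711, -0.1413, 0.0471]
orientation: [0.0, 1.0, 0.006, 0.001]
ft_force: [-0.4, -0.2, 0.2]
width: 0.0931
gripper_force: 0.0
```

```bash
python3 -m handwheel '[0,0,0,0,0,0,0,0,0,0,0,0,0,0,0,0,0,0,0,0]' 1 30
python3 -m handwheel '[0,0,0,0,0,0,0,0,0,0,0,0,0,0,0,0,0,0,0,0]'
python3 -m handwheel '[0,0,-0.008,0,0,0,-0.015,0,0,0,-0.015,0,0,0,-0.01,0,0,0,0,0]'
python3 -m handwheel '[0,0,0,0,0,0,0,0,0,0,0,0,0,0,0,0,0,0,0,0]'
python3 -m handwheel '[0,0,0,0,0,0,0,0,0,0,0,0,0,0,0,0,0,0,0,0]'
```

```text
time_s: 2.9
tool_pos: [0.5708, -0.1406, 0.0456]
orientation: [0.0, 1.0, 0.006, 0.0]
ft_force: [0.1, 0.0, 0.5]
width: 0.0643
gripper_force: 0.0
time_s: 3.32
tool_pos: [0.5708, -0.1407, 0.0453]
orientation: [0.0, 1.0, 0.006, 0.0]
ft_force: [-0.3, -2.3, 5.5]
width: 0.0558
gripper_force: 30.0
time_s: 3.73
tool_pos: [0.5717, -0.1408, 0.0859]
orientation: [0.001, 1.0, 0.006, 0.002]
ft_force: [-0.1, -0.2, -2.6]
width: 0.0558
gripper_force: 30.0
time_s: 4.15
tool_pos: [0.5704, -0.1405, 0.083]
orientation: [-0.0, 1.0, 0.006, -0.0]
ft_force: [1.0, -0.4, -2.0]
width: 0.0559
gripper_force: 30.0
time_s: 4.57
tool_pos: [0.5706, -0.1406, 0.0834]
orientation: [0.0, 1.0, 0.006, -0.0]
ft_force: [0.0, -0.2, -2.6]
width: 0.056
gripper_force: 30.0
```

The lifted tin pulls about 2.3 N, so it is a light one. I'll put it back down, then go to the middle tin.

```bash
python3 -m handwheel '[0,0,0.015,0,0,0,0.015,0,0,0,0.01,0,0,0,0.006,0,0,0,0.002,0]'
python3 -m handwheel '[0,0,0.0003,0,0,0,0,0,0,0,0,0,0,0,0,0,0,0,0,0]'
python3 -m handwheel '[0,0,0,0,0,0,0,0,0,0,0,0,0,0,0,0,0,0,0,0]' 0
python3 -m handwheel '[0,0,0,0,0,0,0,0,0,0,0,0,0,0,0,0,0,0,0,0]'
python3 -m handwheel '[0,0,-0.03,0,0,0,-0.04,0,0,0,-0.04,0,0,0,-0.03,0,0,0,0,0]'
python3 - <<'E'
from h import *
s=arm.observe();M=rot(s["orientation"]);print(s["tool_pos"],s["ft_force"],s["width"])
print(M.T@(np.array([.5464,-.032,.101])-s["tool_pos"])/.8)
E
```

```text
time_s: 4.98
tool_pos: [0.5701, -0.1403, 0.0448]
orientation: [-0.0, 1.0, 0.006, -0.001]
ft_force: [-11.2, 4.2, 26.2]
width: 0.0561
gripper_force: 30.0
time_s: 5.4
tool_pos: [0.5701, -0.1403, 0.0449]
orientation: [-0.0, 1.0, 0.006, -0.001]
ft_force: [-5.7, 2.0, 8.7]
width: 0.056
gripper_force: 30.0
time_s: 5.82
tool_pos: [0.5707, -0.1406, 0.0447]
orientation: [-0.0, 1.0, 0.006, 0.0]
ft_force: [0.5, 0.5, -0.9]
width: 0.0842
gripper_force: 0.0
time_s: 6.23
tool_pos: [0.5706, -0.1405, 0.0448]
orientation: [0.0, 1.0, 0.006, 0.0]
ft_force: [-0.4, -0.1, 0.0]
width: 0.0927
gripper_force: 0.0
time_s: 6.65
tool_pos: [0.5728, -0.1412, 0.1619]
orientation: [0.001, 1.0, 0.006, 0.004]
ft_force: [0.2, -0.0, 0.1]
width: 0.0932
gripper_force: 0.0
[ 0.57281264 -0.14122884  0.1618979 ] [ 0.18070177 -0.00212802  0.08766074] 0.0932457250388246
[-0.03188056 -0.13712498  0.0755455 ]
```

```bash
python3 -m handwheel '[-0.0075,-0.034,0,0,-0.0075,-0.034,0,0,-0.0075,-0.034,0,0,-0.0075,-0.0345,0,0,0,0,0,-0.02]'
python3 -m handwheel '[0,0,0,-0.02,0,0,0,0,0,0,0,0]'
python3 -m handwheel '[0,0,0.03,0,0,0,0.04,0,0,0,0.04,0,0,0,0.03,0,0,0,0,0]'
python3 -m handwheel '[0,0,0,0,0,0,0,0,0,0,0,0,0,0,0,0,0,0,0,0]' 1 30
python3 -m handwheel '[0,0,0,0,0,0,0,0,0,0,0,0,0,0,0,0,0,0,0,0]'
python3 -m handwheel '[0,0,-0.008,0,0,0,-0.015,0,0,0,-0.015,0,0,0,-0.01,0,0,0,0,0]'
python3 -m handwheel '[0,0,0,0,0,0,0,0,0,0,0,0,0,0,0,0,0,0,0,0]'
python3 -m handwheel '[0,0,0,0,0,0,0,0,0,0,0,0,0,0,0,0,0,0,0,0]'
```

```text
time_s: 7.07
tool_pos: [0.5439, -0.0281, 0.1562]
orientation: [-0.001, 0.999, 0.038, -0.001]
ft_force: [-0.5, -0.1, 0.3]
width: 0.093
gripper_force: 0.0
time_s: 7.32
tool_pos: [0.5451, -0.0317, 0.1564]
orientation: [-0.0, 0.998, 0.068, -0.0]
ft_force: [-0.2, 0.7, -1.1]
width: 0.0931
gripper_force: 0.0
time_s: 7.73
tool_pos: [0.5425, -0.0317, 0.0405]
orientation: [-0.001, 0.998, 0.068, -0.004]
ft_force: [0.6, -0.0, -1.0]
width: 0.0929
gripper_force: 0.0
time_s: 8.15
tool_pos: [0.5459, -0.0317, 0.0459]
orientation: [0.0, 0.998, 0.069, 0.001]
ft_force: [0.2, 0.1, -0.1]
width: 0.064
gripper_force: 0.0
time_s: 8.57
tool_pos: [0.5456, -0.0316, 0.0455]
orientation: [0.0, 0.998, 0.069, 0.0]
ft_force: [-1.4, 1.6, 6.1]
width: 0.0563
gripper_force: 29.8
time_s: 8.98
tool_pos: [0.5465, -0.0318, 0.0856]
orientation: [0.0, 0.998, 0.069, 0.002]
ft_force: [0.5, 0.6, -1.3]
width: 0.0564
gripper_force: 29.8
time_s: 9.4
tool_pos: [0.5451, -0.0316, 0.0828]
orientation: [-0.0, 0.998, 0.069, -0.0]
ft_force: [-0.4, -0.2, -2.3]
width: 0.0562
gripper_force: 29.8
time_s: 9.82
tool_pos: [0.5453, -0.0317, 0.0832]
orientation: [-0.0, 0.998, 0.069, 0.0]
ft_force: [-0.9, -0.7, -1.7]
width: 0.0563
gripper_force: 29.8
```

Also light, at about 2 N. I'll put it back and lift the third.

```bash
python3 -m handwheel '[0,0,0.015,0,0,0,0.015,0,0,0,0.01,0,0,0,0.005,0,0,0,0.002,0]'
python3 -m handwheel '[0,0,0.0005,0,0,0,0,0,0,0,0,0,0,0,0,0,0,0,0,0]'
python3 -m handwheel '[0,0,0,0,0,0,0,0,0,0,0,0,0,0,0,0,0,0,0,0]' 0
python3 -m handwheel '[0,0,0,0,0,0,0,0,0,0,0,0,0,0,0,0,0,0,0,0]'
python3 -m handwheel '[0,0,-0.03,0,0,0,-0.04,0,0,0,-0.04,0,0,0,-0.03,0,0,0,0,0]'
python3 -m handwheel '[0,0,0,0,0,0,0,0,0,0,0,0]'
python3 - <<'E'
from h import *
import pickle
s=arm.observe();M=rot(s["orientation"])
print(M.T@(np.array([.516,.0925,.101])-s["tool_pos"])/.8)
f=save("wrist","w2.png");f["s"]=s;pickle.dump(f,open("w2.pkl","wb"))
E
```

```text
time_s: 10.23
tool_pos: [0.5445, -0.0315, 0.0453]
orientation: [-0.0, 0.998, 0.069, -0.001]
ft_force: [-11.6, 2.7, 28.6]
width: 0.0561
gripper_force: 29.8
time_s: 10.65
tool_pos: [0.5446, -0.0315, 0.0454]
orientation: [-0.0, 0.998, 0.069, -0.001]
ft_force: [-6.4, 2.3, 10.9]
width: 0.0563
gripper_force: 29.8
time_s: 11.07
tool_pos: [0.5453, -0.0317, 0.045]
orientation: [-0.0, 0.998, 0.069, -0.0]
ft_force: [0.2, 0.2, -0.2]
width: 0.0846
gripper_force: 0.0
time_s: 11.48
tool_pos: [0.5453, -0.0317, 0.0452]
orientation: [0.0, 0.998, 0.069, 0.0]
ft_force: [-0.6, -0.7, -0.2]
width: 0.0931
gripper_force: 0.0
time_s: 11.9
tool_pos: [0.5475, -0.0319, 0.162]
orientation: [0.001, 0.998, 0.069, 0.004]
ft_force: [0.2, -0.3, 0.2]
width: 0.093
gripper_force: 0.0
time_s: 12.15
tool_pos: [0.5446, -0.0316, 0.156]
orientation: [-0.0, 0.998, 0.069, -0.001]
ft_force: [-0.6, 0.1, 0.4]
width: 0.0929
gripper_force: 0.0
[-0.0139768  -0.15849819  0.0688286 ]
```

View pics/w2.png

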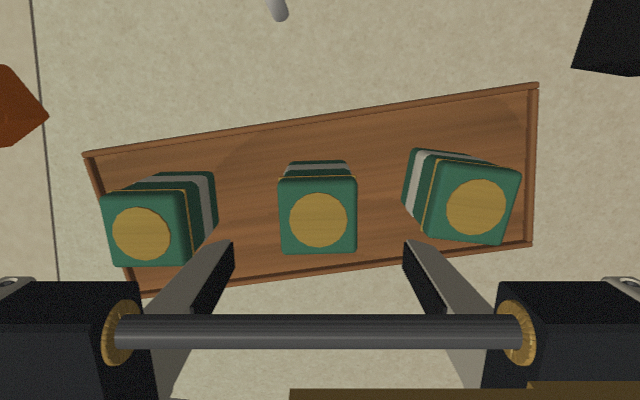

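Both tested tins stand upright on the tray, and the third lid's disc is at (141,234).

```bash
python3 - <<'E'
from h import *
import pickle
f=pickle.load(open("w2.pkl","rb"));s=f["s"];M=rot(s["orientation"])
for d in [(141,234),(318,220)]:
    p=px(f,*d,.101); print(p,"shift",(M.T@(p-s["tool_pos"])/.8).round(4))
c=[px(f,*p,.101)[:2] for p in [(102,195),(179,189),(187,264),(113,266)]]
print([(((np.degrees(np.arctan2(*(c[i]-c[i-1])[::-1]))+45)%90-45).round(1),np.linalg.norm(c[i]-c[i-1]).round(3)) for i in range(4)],np.mean(c,0))
E
```

```text
[0.5167668  0.09406877 0.101     ] shift [-0.0128 -0.1603  0.0688]
[ 0.54506084 -0.03108908  0.101     ] shift [ 0.0008 -0.0005  0.0687]
[(np.float64(5.6), np.float64(0.055)), (np.float64(12.5), np.float64(0.054)), (np.float64(6.8), np.float64(0.058)), (np.float64(9.7), np.float64(0.055))] [0.52052234 0.09091985]
```

```bash
python3 -m handwheel '[-0.0025,-0.032,0,0,-0.0025,-0.032,0,0,-0.0025,-0.032,0,0,-0.0025,-0.032,0,0,-0.0025,-0.032,0,0]'
python3 -m handwheel '[0,0,0,0,0,0,0,0,0,0,0,0]'
python3 -m handwheel '[0,0,0.03,0,0,0,0.04,0,0,0,0.04,0,0,0,0.03,0,0,0,0,0]'
python3 -m handwheel '[0,0,0,0,0,0,0,0,0,0,0,0,0,0,0,0,0,0,0,0]' 1 45
python3 -m handwheel '[0,0,0,0,0,0,0,0,0,0,0,0,0,0,0,0,0,0,0,0]'
python3 -m handwheel '[0,0,-0.008,0,0,0,-0.015,0,0,0,-0.015,0,0,0,-0.01,0,0,0,0,0]'
python3 -m handwheel '[0,0,0,0,0,0,0,0,0,0,0,0,0,0,0,0,0,0,0,0]'
python3 -m handwheel '[0,0,0,0,0,0,0,0,0,0,0,0,0,0,0,0,0,0,0,0]'
```

```text
time_s: 12.62
tool_pos: [0.517, 0.0948, 0.1562]
orientation: [0.0, 0.998, 0.069, -0.001]
ft_force: [0.7, 0.2, -0.3]
width: 0.0932
gripper_force: 0.0
time_s: 12.87
tool_pos: [0.5177, 0.0933, 0.1567]
orientation: [0.0, 0.998, 0.069, -0.0]
ft_force: [0.3, -0.6, 0.2]
width: 0.0927
gripper_force: 0.0
time_s: 13.28
tool_pos: [0.5153, 0.0924, 0.041]
orientation: [0.0, 0.998, 0.068, -0.004]
ft_force: [-0.8, 0.4, -0.4]
width: 0.0926
gripper_force: 0.0
time_s: 13.7
tool_pos: [0.5184, 0.0938, 0.0463]
orientation: [-0.0, 0.998, 0.069, 0.001]
ft_force: [0.2, -0.1, -0.5]
width: 0.064
gripper_force: 0.0
time_s: 14.12
tool_pos: [0.5181, 0.0938, 0.0458]
orientation: [-0.0, 0.998, 0.069, 0.0]
ft_force: [-1.3, 0.4, 6.8]
width: 0.0561
gripper_force: 44.9
time_s: 14.53
tool_pos: [0.5183, 0.0938, 0.0849]
orientation: [-0.0, 0.998, 0.069, 0.001]
ft_force: [0.4, 1.1, -6.1]
width: 0.0558
gripper_force: 44.9
time_s: 14.95
tool_pos: [0.5175, 0.0937, 0.0832]
orientation: [0.0, 0.998, 0.069, -0.0]
ft_force: [0.5, 0.3, -6.1]
width: 0.0559
gripper_force: 44.9
time_s: 15.37
tool_pos: [0.5178, 0.0938, 0.0836]
orientation: [-0.0, 0.998, 0.069, 0.0]
ft_force: [0.3, -0.6, -5.1]
width: 0.0558
gripper_force: 44.9
```

At 5–6 N this is the full tin. I'll raise it another 136 mm.

```bash
python3 -m handwheel '[0,0,-0.015,0,0,0,-0.025,0,0,0,-0.03,0,0,0,-0.03,0,0,0,-0.03,0]'
python3 -m handwheel '[0,0,-0.025,0,0,0,-0.015,0,0,0,0,0,0,0,0,0,0,0,0,0]'
python3 -m handwheel '[0,0,0,0,0,0,0,0,0,0,0,0,0,0,0,0,0,0,0,0]'
python3 -m handwheel '[0,0,0,0,0,0,0,0,0,0,0,0,0,0,0,0,0,0,0,0]'
python3 -c 'from h import *; save("side","s2.png")'
```

```text
time_s: 15.78
tool_pos: [0.5175, 0.0937, 0.1886]
orientation: [0.0, 0.998, 0.069, -0.0]
ft_force: [0.9, -0.6, -5.7]
width: 0.0555
gripper_force: 44.9
time_s: 16.2
tool_pos: [0.5172, 0.0937, 0.2184]
orientation: [0.0, 0.998, 0.069, -0.001]
ft_force: [-0.5, 0.5, -5.7]
width: 0.0559
gripper_force: 44.9
time_s: 16.62
tool_pos: [0.5177, 0.0938, 0.2194]
orientation: [0.0, 0.998, 0.069, -0.0]
ft_force: [-1.0, -0.6, -5.7]
width: 0.056
gripper_force: 44.9
time_s: 17.03
tool_pos: [0.5178, 0.0938, 0.2196]
orientation: [0.0, 0.998, 0.069, 0.0]
ft_force: [-0.5, -0.3, -6.0]
width: 0.0559
gripper_force: 44.9
```

View pics/s2.png

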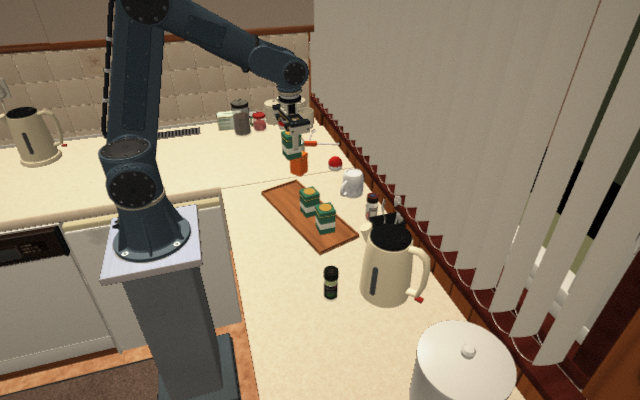

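The side view shows the full tin held upright at (291,145). The other two stand on the tray at (310,200) and (326,218), and the bystanders are unmoved.

```bash
python3 -c 'from workcell import job; print(job.finish_job())'
```

```text
the job is handed in; nothing more can be done
None
```

The job is handed in: the heaviest tin (about 5.8 N against about 2 N for the other two) is held upright and still with its underside about 18 cm above the worktop, over the tray, and the other two stand released and upright on the tray; the judge's result was not shown.

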